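Match engine covers to their gaskets

TASK

Take the two stacks of cast engine covers apart and lay each cover, right way up, on the gasket of its own shape, centred and turned so that its flange lies squarely over the gasket's outline. Set them down gently, without dropping or tipping any, and leave the jar, the screwdriver and the spanner where they are.

Things in the scene. Friction and masses are not known exactly. Their poses are not given: they have to be found in the camera images.
- round_cover: Loose aluminium cover, upright, 32 mm tall: flat flange 8 mm thick, on its middle a flat-topped boss 24 mm high (the grip; a cover above rests on it). Origin: centre of underside. Large round cover: flange a disc of 94 mm diameter, boss a cylinder of 50 mm diameter; any yaw fits. About 340 g. Always at the bottom of a stack, on a dark mat 2 mm thick.
- rect_cover: Loose aluminium cover, upright, 32 mm tall: flat flange 8 mm thick, on its middle a flat-topped boss 24 mm high (the grip; a cover above rests on it). Origin: centre of underside. Large rectangular cover: flange 98 mm along its x by 74 mm along its y, boss 60 mm along x by 44 mm along y. About 340 g. Always at the bottom of a stack, on a dark mat 2 mm thick.
- cross_cover: Loose aluminium cover, upright, 32 mm tall: flat flange 8 mm thick, on its middle a flat-topped boss 24 mm high (the grip; a cover above rests on it). Origin: centre of underside. Cross-shaped cover: flange of two crossed 80 by 30 mm bars along its x and y and a 52 mm disc in the middle; boss 42 mm diameter. Fits at every quarter turn. About 220 g. Always second in a stack.
- oblong_cover: Loose aluminium cover, upright, 32 mm tall: flat flange 8 mm thick, on its middle a flat-topped boss 24 mm high (the grip; a cover above rests on it). Origin: centre of underside. Oblong cover with round ends: flange 82 mm along its x by 46 mm along its y, boss 50 mm along x by 32 mm along y. About 200 g. Always second in a stack.
- square_cover: Loose aluminium cover, upright, 32 mm tall: flat flange 8 mm thick, on its middle a flat-topped boss 24 mm high (the grip; a cover above rests on it). Origin: centre of underside. Small square cover: flange 48 by 48 mm, boss 32 by 32 mm, sides along its x and y. Fits at every quarter turn. About 120 g. Always third, on top of the taller stack.
- round_gasket: Gasket of the round cover: a dark outline, disc of 94 mm diameter, same as that cover's flange, pale inside, on a pale card of 108 by 108 mm (x by y), fixed to the bench. Origin: centre of the card's underside; the gasket's top is 4 mm above it.
- rect_gasket: Gasket of the rect cover: a dark outline, rectangle, 98 mm along its x by 74 mm along its y, same as that cover's flange, pale inside, on a pale card of 112 by 88 mm (x by y), fixed to the bench. Origin: centre of the card's underside; the gasket's top is 4 mm above it.
- cross_gasket: Gasket of the cross cover: a dark outline, cross of two bars 80 by 30 mm along its x and y with a 52 mm disc in the middle, same as that cover's flange, pale inside, on a pale card of 94 by 94 mm (x by y), fixed to the bench. Origin: centre of the card's underside; the gasket's top is 4 mm above it.
- oblong_gasket: Gasket of the oblong cover: a dark outline, oblong with round ends, 82 mm along its x by 46 mm along its y, same as that cover's flange, pale inside, on a pale card of 96 by 64 mm (x by y), fixed to the bench. Origin: centre of the card's underside; the gasket's top is 4 mm above it.
- square_gasket: Gasket of the square cover: a dark outline, square of 48 by 48 mm along its x and y, same as that cover's flange, pale inside, on a pale card of 66 by 66 mm (x by y), fixed to the bench. Origin: centre of the card's underside; the gasket's top is 4 mm above it.
- grease_jar: Bystander: closed round jar, 52 mm diameter, 60 mm tall, standing loose between the two stacks; leave alone. Origin: centre of its underside.
- screwdriver: Bystander: screwdriver lying loose to the left (+y), handle towards the robot, along its own x; leave alone.
- spanner: Bystander: spanner lying loose to the right (-y), along its own x; leave alone.
Things that resemble listed ones, but are neither listed nor needed, are in the scene too. Leave any purple, turquoise or yellow look-alike of the square_cover alone.

How it is judged:
By the outcome, as a careful person would: the job done as asked, in the order asked, and still so for the second after the job is handed in, with the robot touching nothing.
It also fails if it takes over 144 s, if anything falls off the work surface, if the arm or the gripper's body presses on something with over 40 N, if the wrist force passes 120 N, or if a joint passes its speed limit or range.

ROBOT

A 7-joint arm with a two-finger parallel gripper is mounted at the origin on the work surface. World frame = base frame: x ahead of the robot, y to its left, z up, the work surface at z = 0. Lengths are in m, angles in rad, forces in N, time in s.
With the tool pointing down it reaches from about 0.425 to 0.95 m from the base axis. Payload 4.7 kg.
Tool frame: the origin (TCP) lies between the finger pads; the fingertips stand 25 mm ahead of it and the grasp point (between the pads) lies 6 mm ahead of it; z points along the fingers, y is the line along which they close (so a half turn about z gives the same grasp; the last joint's range is limited). The gripper opens to 85 mm and grips with 20 to 120 N. Pads are 22 mm wide; open, the fingers measure 114 mm over their backs; the gripper's body (76 mm by 85 mm) begins 54 mm behind the grasp point. The pads swing forward as they close: fully open they stand 13 mm farther back than shut.
Start: joints at [1.276, 0.469, -0.049, 1.532, 0.024, 1.141, -0.082], TCP at [0.177, -0.651, 0.256] pointing down, gripper open.
Joint ranges: [-2.59, 2.59], [-0.33, 1.99], [-1.39, 1.29], [0.1, 2.45], [-1.04, 4.18], [0.21, 1.99], [-2.66, 2.66]. Speed limits (rad/s): [2.57, 2.57, 3.14, 3.14, 3.14, 3.14, 3.14].

INTERFACE

Orientations are given as a 3x3 rotation matrix whose columns are the frame's x, y, z axes.
In Python, from rig import * gives the robot as it stands. Calls block until the motion is done:
- movep(position, orientation): joint-space move of the TCP to a pose.
- move_l(position, attitude=None, feed=0.15, until_force=None): straight line of the TCP; attitude=None keeps the orientation; feed is the mean speed in m/s. With until_force (N) it stops when the force on the tool has changed by that much, and returns True; else False.
- move_joints(angles): joint-space move.
- command_gripper(opening, newtons=None): finger opening in m; newtons is the grip in N (None keeps the last); returns when the fingers have stopped.
- sleep(seconds).
- inverse_kinematics(position, orientation): joint angles nearest the present ones, or None.
- sense(): the state.
- camera(name): name is "scene" or "top" or "wrist"; returns (picture, depth): 400x640x3 uint8, red, green, blue; 400x640 float32, m along the optical axis (not along the pixel's ray), 0 where there is no reading.
- camera_params(name): a dict with "K" (3x3 intrinsics, pixels), "dist" ([k1, k2, p1, p2, k3] as OpenCV has them; the pictures are not rectified), "position" and "rotation" of the camera in the world; the wrist camera has in their place "tool_from_camera" (4x4, takes a point from camera to tool coordinates, whose origin is the TCP and whose axes are the flange's). Camera axes: x right, y down, z forward; pixel columns grow to the right and rows downward; lengths in m; the calibration is good to about 2 mm. A picture is of the moment at which its call begins: read the wrist's pose just before it. camera_params takes no time and is no camera call.
A pose or a line that the arm cannot do raises Unreachable and nothing moves.
- finish_job(): hands the job in; it is judged then, once.
The state is a dict: "time_s": time; "joint_pos": joint angles; "qd": joint speeds; "joint_efforts": joint torques, N m; "position": TCP position; "tcp_rot": TCP orientation; "wrist_force": force on the tool from outside, world axes, zero at the start; "ft_torque": the same for the moment, N m; "finger_gap": finger opening in m; "gripper_force": force on a finger pad.
Only numpy, scipy, OpenCV 4.12 (cv2) and the standard library are available. Lean on these libraries where they do the work, as an engineer would, in place of code of your own. Each camera call takes 0.05 s, during which the arm holds its last target. There are 200 camera calls.

## Working session

There is one attempt and no reset: what is moved stays moved. The work goes in short steps, each a Python script; the robot and the scene stay as the last script left them, time stands still between calls to the robot, and variables do not carry over. Pictures are saved under pics/ and viewed, at most 14 in all, crops included, and the job is handed in when it is done.

```bash
ls; mkdir -p pics
python3 - <<'E'
from rig import *
import cv2,numpy as np
for n in("top","scene"):
    im,d=camera(n); cv2.imwrite(f"pics/{n}0.png",im[:,:,::-1]); np.savez(f"pics/{n}0.npz",im=im,d=d)
    p=camera_params(n); print(n,{k:np.round(v,4).tolist() for k,v in p.items()})
print(np.round(camera_params("wrist")["tool_from_camera"],4).tolist())
print(sense())
E
```

```text
pics
top {'K': [[376.5617, 0.0, 318.5208], [0.0, 376.5617, 201.0542], [0.0, 0.0, 1.0]], 'dist': [-0.0399, 0.0, 0.0, 0.0, 0.0], 'position': [0.367, 0.003, 1.0791], 'rotation': [[0.0217, -0.9926, 0.1194], [-0.9995, -0.0243, -0.021], [0.0238, -0.1189, -0.9926]]}
scene {'K': [[447.2144, 0.0, 322.4985], [0.0, 447.2144, 198.0456], [0.0, 0.0, 1.0]], 'dist': [0.0335, 0.0, 0.0, 0.0, 0.0], 'position': [1.1556, -0.6329, 0.7678], 'rotation': [[0.7008, 0.4232, -0.5742], [0.7133, -0.4192, 0.5617], [-0.003, -0.8032, -0.5957]]}
[[-0.0005, -0.9616, -0.2745, 0.069], [1.0, -0.0007, 0.0006, -0.0005], [-0.0008, -0.2745, 0.9616, -0.1169], [0.0, 0.0, 0.0, 1.0]]
{'time_s': 0.1, 'joint_pos': array([ 1.27610783,  0.46937437, -0.048577  ,  1.53357391,  0.0240728 ,
        1.14099215, -0.08229912]), 'qd': array([ 0.00075039, -0.00256961, -0.00226345, -0.00241905, -0.00040714,
        0.00014227, -0.00097557]), 'joint_efforts': array([ 5.91938078e-04, -5.11514318e+01, -4.69303981e-02, -2.38390553e+01,
        1.07936701e-02,  4.35016540e-03,  1.69099295e-06]), 'position': array([ 0.177188  , -0.6508328 ,  0.25535733]), 'tcp_rot': array([[ 9.64885015e-01,  2.62672138e-01, -5.05965984e-04],
       [ 2.62672622e-01, -9.64883537e-01,  1.68939093e-03],
       [-4.44423185e-05, -1.76297141e-03, -9.99998445e-01]]), 'wrist_force': array([-0.38686737,  0.2092446 ,  0.04451372]), 'ft_torque': array([-0.00546701,  0.0171645 , -0.04497536]), 'gripper_force': 0.0, 'finger_gap': 0.08560723643524852}
```

View pics/top0.png

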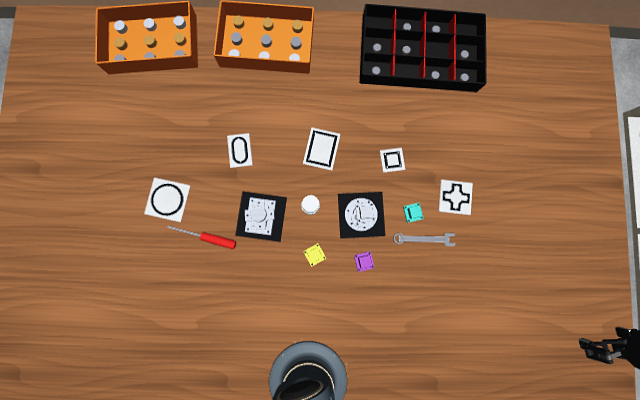

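View pics/scene0.png

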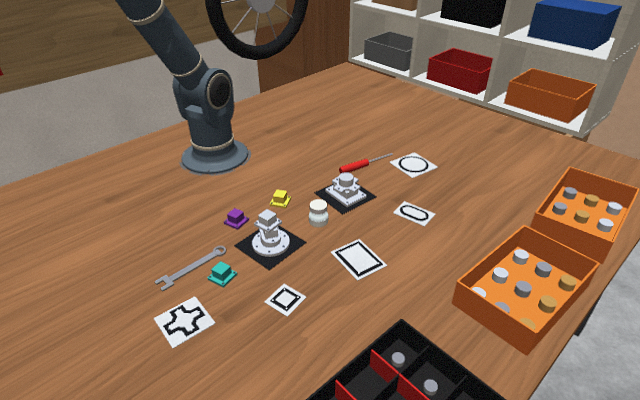

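The rect stack (cross on top) is at top-view pixel (261,215) and the round stack (oblong and square on top) at (361,213). Gaskets: round (167,199), oblong (240,150), rect (321,148), square (392,160), cross (456,197). The jar is at (310,204), with the coloured look-alikes near (413,212), (364,261) and (314,254).

```bash
cat > h.py <<'E'
from rig import *
import cv2, numpy as np
def cam_pose(name, s=None):
    p=camera_params(name)
    if name!="wrist": return p["K"],np.array(p["dist"]),np.array(p["rotation"]),np.array(p["position"])
    T=np.eye(4);T[:3,:3]=s["tcp_rot"];T[:3,3]=s["position"];T=T@np.array(p["tool_from_camera"])
    return p["K"],np.array(p["dist"]),T[:3,:3],T[:3,3]
def pix2w(cp,uv,z):
    K,D,R,t=cp
    n=cv2.undistortPoints(np.float64(uv).reshape(-1,1,2),np.float64(K),D).reshape(-1,2)
    r=np.c_[n,np.ones(len(n))]@R.T
    return (t+r*((z-t[2])/r[:,2])[:,None])[:,:2]
def warp(im,cp,c,z,half=0.08,res=0.00025):
    """metric view: col -> +x, row -> +y (mirror), centre c"""
    K,D,R,t=cp
    a=np.arange(-half,half,res); X,Y=np.meshgrid(a+c[0],a+c[1])
    P=np.c_[X.ravel(),Y.ravel(),np.full(X.size,z)]
    q,_=cv2.projectPoints((P-t)@R,np.zeros(3),np.zeros(3),np.float64(K),D)
    q=q.reshape(*X.shape,2).astype(np.float32)
    return cv2.remap(im,q[...,0],q[...,1],cv2.INTER_LINEAR)
def shot():
    s=sense(); im,d=camera("wrist"); return im,d,cam_pose("wrist",s)
def down(yaw):  # tool x axis at world angle yaw, pointing down
    c,s=np.cos(yaw),np.sin(yaw); return np.array([[c,s,0],[s,-c,0],[0,0,-1.]])
def gasket(im,cp,c,half=0.08,res=0.00025,z=0.004,name=None):
    """centre+yaw of dark outline (min-area rect of largest dark blob within pale card)"""
    w=warp(im,cp,c,z,half,res); g=w.max(2); 
    pale=(w.min(2)>150).astype(np.uint8)
    n,l,st,ce=cv2.connectedComponentsWithStats(pale)
    pts=np.argwhere(pale)[:,::-1].astype(np.float32)
    i=max(range(1,n),key=lambda i:st[i,2]*st[i,3])
    hull=cv2.convexHull(np.argwhere(l==i)[:,::-1].astype(np.int32))
    m=np.zeros_like(pale);cv2.fillPoly(m,[hull],1);m=cv2.erode(m,np.ones((9,9)))
    dark=((g<110)&(m>0)).astype(np.uint8)
    n,l,st,ce=cv2.connectedComponentsWithStats(dark)
    i=max(range(1,n),key=lambda i:st[i,2]*st[i,3])
    oh=cv2.convexHull(np.argwhere(l==i)[:,::-1].astype(np.int32))
    out=[]
    for h in (oh,hull):
        (cx,cy),(a,b),ang=cv2.minAreaRect(h)
        if a<b: a,b,ang=b,a,ang+90
        out.append(np.round([c[0]-half+cx*res,c[1]-half+cy*res,a*res,b*res,(ang+90)%180-90],4))
    if name: cv2.imwrite(name,w[:,:,::-1])
    return out
E
python3 - <<'E'
from h import *
f=np.load("pics/top0.npz");im=f["im"];d=f["d"];cp=cam_pose("top")
px=dict(round=(167,199),oblong=(240,150),rect=(321,148),square=(392,160),cross=(456,197))
for k,v in px.items():
    c=pix2w(cp,v,.004)[0]; print(k,c.round(3),*gasket(im,cp,c))
for k,v,z in(("stackL",(261,215),.05),("stackR",(361,213),.08),("jar",(310,204),.06),("tq",(413,212),.03),("purp",(364,261),.03)):print(k,pix2w(cp,v,z).round(3),d[v[1],v[0]])
p=camera_params("wrist");print(p["K"],p["dist"])
E
```

```text
round [0.492 0.415] [ 0.4915  0.4158  0.0917  0.0911 83.9275] [ 0.4909  0.4156  0.1102  0.1101 78.6901]
oblong [0.641 0.212] [0.6416 0.2147 0.0796 0.0448 8.1301] [0.6408 0.2146 0.0978 0.0656 8.398 ]
rect [ 0.653 -0.024] [  0.6526  -0.0245   0.0971   0.0738 -11.7972] [  0.652   -0.0245   0.1145   0.0895 -11.6446]
square [ 0.623 -0.233] [ 6.24600e-01 -2.32800e-01  4.73000e-02  4.65000e-02 -8.18699e+01] [ 0.6241 -0.233   0.0681  0.0671  9.1302]
cross [ 0.518 -0.421] [  0.5194  -0.4203   0.0738   0.0733 -49.8344] [ 0.5186 -0.4196  0.0963  0.0959 -4.9476]
stackL [[0.449 0.138]] 1.0137801
stackR [[ 0.458 -0.132]] 0.9912985
jar [[0.481 0.004]] 1.0278885
tq [[ 0.469 -0.286]] 1.0542822
purp [[ 0.329 -0.149]] 1.0416522
[[297.10369003   0.         318.25681787]
 [  0.         297.10369003 198.65681797]
 [  0.           0.           1.        ]] [-0.0479854  0.         0.         0.         0.       ]
```

Run:
```python
from h import *
G=dict(round=(.4915,.4158),oblong=(.6416,.2147),rect=(.6526,-.0245),square=(.6246,-.2328),cross=(.5194,-.4203))
for i,(p,ks,yaw) in enumerate([((.56,-.28,.25),("cross","square","rect"),0),((.56,.2,.25),("round","oblong","rect"),0),((.52,-.13,.25),("square","rect"),0)]):
    print(sense()["time_s"]); movep(p,down(yaw)); sleep(.2)
    s=sense(); print(s["time_s"],s["position"].round(4),s["joint_pos"].round(2))
    im,d,cp=shot(); np.savez(f"pics/w{i}.npz",im=im,d=d,R=cp[2],t=cp[3])
    for k in ks:
        print(k,*gasket(im,cp,G[k]))
cv2.imwrite("pics/w2.png",im[:,:,::-1])
```

```text
0.1
2.225 [ 0.5596 -0.281   0.25  ] [ 0.55  0.4  -0.21  1.66  0.09  1.09 -1.25]
cross [ 0.5195 -0.4201  0.0752  0.075  39.6529] [ 0.5199 -0.4196  0.095   0.0949 84.7529]
square [ 0.6252 -0.2334  0.0469  0.0469  8.7197] [ 6.25100e-01 -2.33700e-01  6.67000e-02  6.66000e-02 -8.10274e+01]
rect [  0.6532  -0.0256   0.0968   0.0742 -11.8368] [  0.653   -0.0265   0.1124   0.0887 -11.6894]
2.275
4.225 [0.5605 0.1989 0.2499] [-0.09  0.38 -0.42  1.72  0.17  1.08 -2.14]
round [  0.4926   0.4168   0.0929   0.092  -49.0856] [  0.4929   0.416    0.1088   0.1085 -11.2577]
oblong [0.6422 0.2158 0.0803 0.0449 8.5308] [0.6421 0.2156 0.0964 0.0646 8.3007]
rect [  0.6532  -0.0235   0.097    0.0743 -11.6157] [  0.6529  -0.0228   0.1123   0.089  -11.7683]
4.275
5.7333 [ 0.5205 -0.1285  0.25  ] [ 0.44  0.27 -0.34  1.86  0.1   1.03 -1.5 ]
square [ 6.25000e-01 -2.32900e-01  4.76000e-02  4.71000e-02 -8.11193e+01] [ 6.24800e-01 -2.32500e-01  6.66000e-02  6.66000e-02 -8.11193e+01]
rect [  0.6531  -0.0247   0.097    0.0734 -11.7251] [  0.6527  -0.0251   0.1122   0.0885 -11.7331]
```

View pics/w2.png

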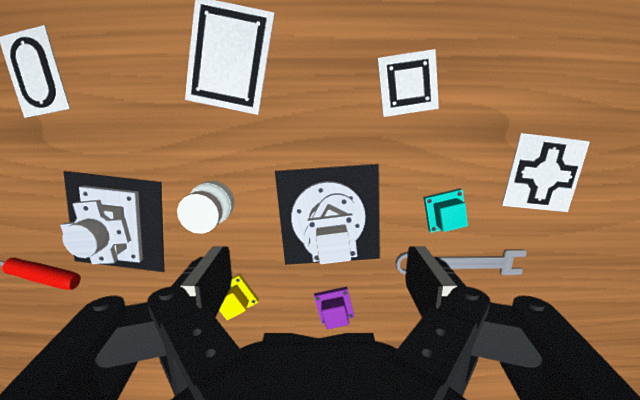

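View shows the square at (333,240) on the oblong and round cover, the cross at (95,235) on the rect cover, and the spanner right of the round stack. Next I'll view metric warps at the flange-top heights.

Run:
```python
from h import *
ims=[]
f=np.load("pics/w2.npz");K,D,_,_=cam_pose("top")
p=camera_params("wrist");cp=(p["K"],np.array(p["dist"]),f["R"],f["t"])
for c,z in(((.458,-.132),.098),((.458,-.132),.074),((.449,.138),.066),((.449,.138),.042)):
    w=warp(f["im"],cp,c,z,.06,.0003)
    for k in range(0,400,50): cv2.line(w,(k,0),(k,399),(255,0,0) if k!=200 else (0,255,0),1);cv2.line(w,(0,k),(399,k),(255,0,0)if k!=200 else (0,255,0),1)
    ims.append(w)
cv2.imwrite("pics/st.png",cv2.resize(np.vstack([np.hstack(ims[:2]),np.hstack(ims[2:])]),(600,600))[:,:,::-1])
```

```text
(no output)
```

View pics/st.png

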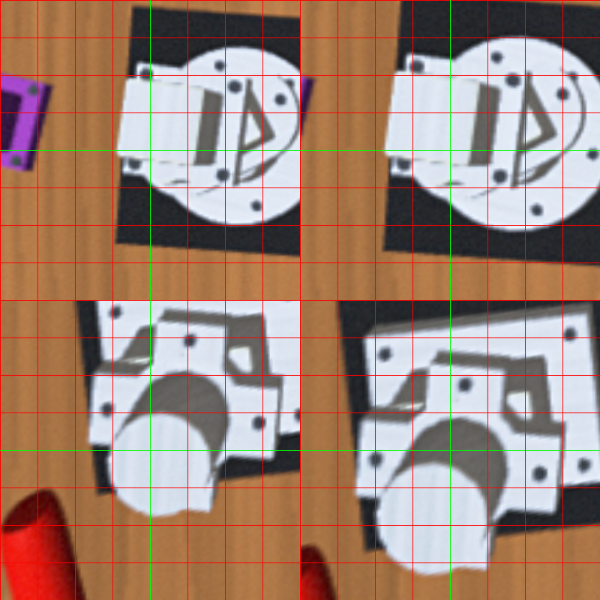

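```bash
cat >> h.py <<'E'
def height(d,cp):
    K,D,R,t=cp; v,u=np.mgrid[:d.shape[0],:d.shape[1]]
    n=cv2.undistortPoints(np.float64(np.dstack([u,v])).reshape(-1,1,2),np.float64(K),D).reshape(-1,2)
    P=np.c_[n,np.ones(len(n))]*d.reshape(-1,1)@R.T+t
    P[d.ravel()==0]=np.nan
    return P.reshape(*d.shape,3)
def top(d,cp,c,z,tol=.006,r=.05):
    """centre,size,yaw of the flat patch at height z near c; plus its measured height"""
    P=height(d,cp)
    m=(np.abs(P[...,2]-z)<tol)&(np.hypot(P[...,0]-c[0],P[...,1]-c[1])<r)
    m=cv2.morphologyEx(m.astype(np.uint8),cv2.MORPH_OPEN,np.ones((3,3)))
    n,l,st,ce=cv2.connectedComponentsWithStats(m)
    i=1+np.argmax(st[1:,4]); zz=np.nanmedian(P[...,2][l==i])
    W=pix2w(cp,np.argwhere(l==i)[:,::-1],zz).astype(np.float32)
    (cx,cy),(a,b),ang=cv2.minAreaRect(cv2.convexHull(W*1000))
    if a<b:a,b,ang=b,a,ang+90
    return np.round([cx/1000,cy/1000,a/1000,b/1000,(ang+90)%180-90,zz],4), W.mean(0).round(4)
E
python3 - <<'E'
from h import *
f=np.load("pics/w2.npz")
p=camera_params("wrist");cp=(p["K"],np.array(p["dist"]),f["R"],f["t"])
print(top(f["d"],cp,(.458,-.132),.098)); print(top(f["d"],cp,(.449,.138),.066))
t=sense()["time_s"]; movep((.46,-.132,.25),down(0)); sleep(.2); im,d,cp=shot(); print(sense()["time_s"]-t,sense()["position"].round(4))
np.savez("pics/w3.npz",im=im,d=d,R=cp[2],t=cp[3]); cv2.imwrite("pics/w3.png",im[:,:,::-1])
print(top(d,cp,(.458,-.132),.098))
E
```

```text
(array([ 0.4626, -0.1434,  0.0335,  0.0318,  7.6416,  0.0972]), array([ 0.4628, -0.1435], dtype=float32))
(array([ 4.52700e-01,  1.42700e-01,  4.42000e-02,  4.09000e-02,
       -8.94324e+01,  6.50000e-02]), array([0.4534, 0.1426], dtype=float32))
0.6000000000000005 [ 0.4609 -0.1317  0.2501]
(array([ 0.4621, -0.1435,  0.0325,  0.0317,  7.7084,  0.0972]), array([ 0.4622, -0.1435], dtype=float32))
```

View pics/w3.png

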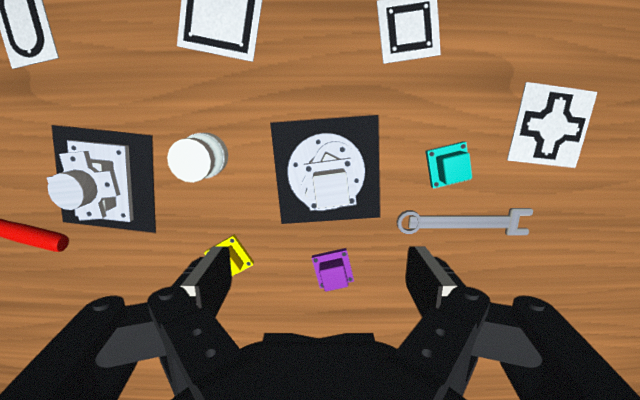

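The round stack is centred, with the square boss at about (330,187); yaw is 7.7°. Now I'll pick the square and place it.

```bash
cat >> h.py <<'E'
rot=lambda a:np.array([[np.cos(a),-np.sin(a)],[np.sin(a),np.cos(a)]])
def goto(p,R,feed=.1):
    """line, then one correction of the servo error"""
    p=np.array(p,float); move_l(p,R,feed); e=p-sense()["position"]
    if np.abs(e).max()>3e-4: move_l(p+e,R,.03)
def pick(c,yaw,gap,flange,N=45):
    """c,yaw: boss centre, tool yaw; flange: z of flange top. returns grasp record"""
    R=down(yaw); s0=sense()["time_s"]
    command_gripper(gap+.014)
    movep((*c,flange+.07),R); goto((*c,flange+.040),R)
    hit=move_l((*c,flange+.014),R,.04,until_force=5); z=sense()["position"][2]
    move_l((*c,z+.003),R,.03); s=sense()
    command_gripper(gap-.006,N); s2=sense()
    off=rot(-yaw)@(np.array(c)-s["position"][:2]); off[1]=0
    move_l((*s2["position"][:2],s2["position"][2]+.01),R,.04)
    print("pick hit",hit,"z-fl",round(z-flange,4),"pos",s["position"].round(4),"gap",s2["finger_gap"],"off",off.round(4),"dt",sense()["time_s"]-s0)
    return dict(off=off,zrel=s2["position"][2]-(flange-.008))   # tcp height over cover underside
def place(g,c,yaw,gap,zc=.12):
    R=down(yaw); t0=sense()["time_s"]; p=np.array(c)-rot(yaw)@g["off"]
    s=sense(); move_l((*s["position"][:2],zc+g["zrel"]),None,.15)
    movep((*p,.06+g["zrel"]),R); goto((*p,.014+g["zrel"]),R)
    goto((*p,.0075+g["zrel"]),R,.03)
    hit=move_l((*p,g["zrel"]-.001),R,.02,until_force=4); s=sense()
    command_gripper(gap+.014); sleep(.1)
    move_l((*s["position"][:2],s["position"][2]+.05),R,.12)
    print("place hit",hit,"under z",round(s["position"][2]-g["zrel"],4),"err",(s["position"][:2]-p).round(4),"dt",sense()["time_s"]-t0)
E
python3 - <<'E'
from h import *
r=np.radians
g=pick((.4622,-.1434),r(7.7),.032,.074)
place(g,(.6250,-.2331),r(8.9),.032)
p=(.60,-.2331,.21);movep(p,down(r(8.9)));sleep(.15)
im,d,cp=shot();np.savez("pics/w4.npz",im=im,d=d,R=cp[2],t=cp[3])
print(top(d,cp,(.625,-.233),.036)); print(sense()["time_s"])
w=np.hstack([warp(im,cp,(.625,-.233),.012,.05,.0002),warp(im,cp,(.625,-.233),.0005,.05,.0002)])
cv2.imwrite("pics/w4.png",cv2.resize(w,(800,400))[:,:,::-1])
E
```

```text
pick hit True z-fl 0.0226 pos [ 0.4621 -0.1433  0.0992] gap 0.031059571314297228 off [0.0001 0.    ] dt 3.066699999999999
place hit True under z 0.0041 err [ 0.0005 -0.0002] dt 3.4917000000000016
(array([ 6.25200e-01, -2.33100e-01,  3.14000e-02,  3.14000e-02,
       -8.10833e+01,  3.52000e-02]), array([ 0.6255, -0.2333], dtype=float32))
13.7083
```

View pics/w4.png

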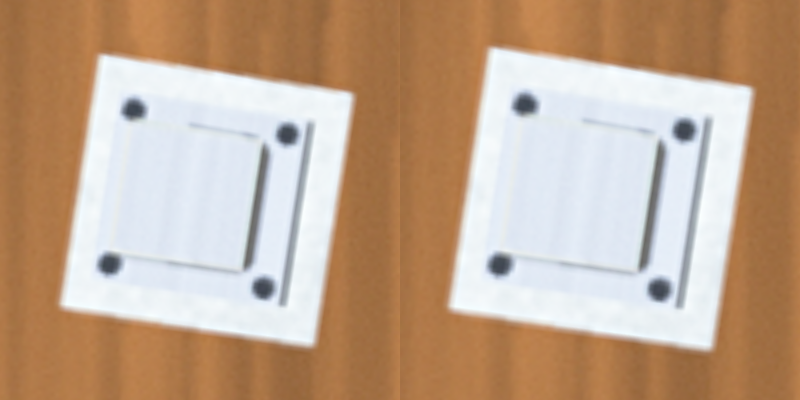

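The square is on its gasket, centred at (625.2,-233.1) mm, yaw 8.9°, with the pale card margin even all round. Next is the oblong.

```bash
python3 - <<'E'
from h import *
r=np.radians
movep((.46,-.14,.22),down(0));sleep(.15);im,d,cp=shot();print(top(d,cp,(.462,-.143),.066,r=.045))
cv2.imwrite("pics/w5.png",np.hstack([warp(im,cp,(.462,-.143),z,.06,.0003) for z in(.066,.042)])[:,:,::-1])
movep((.45,.142,.22),down(0));sleep(.15);im,d,cp=shot();print(top(d,cp,(.453,.142),.066,r=.045))
np.savez("pics/w6.npz",im=im,d=d,R=cp[2],t=cp[3])
cv2.imwrite("pics/w6.png",np.hstack([warp(im,cp,(.453,.142),z,.06,.0003) for z in(.066,.042)])[:,:,::-1])
print(sense()["time_s"])
E
python3 -c "
import cv2,numpy as np
cv2.imwrite('pics/w56.png',cv2.resize(np.vstack([cv2.imread('pics/w5.png'),cv2.imread('pics/w6.png')]),(600,600)))"
```

```text
(array([  0.4635,  -0.1419,   0.0501,   0.032 , -26.8578,   0.0653]), array([ 0.464, -0.142], dtype=float32))
(array([ 0.4529,  0.1449,  0.0406,  0.0406, -0.2369,  0.0653]), array([0.4529, 0.1449], dtype=float32))
15.9083
```

View pics/w56.png

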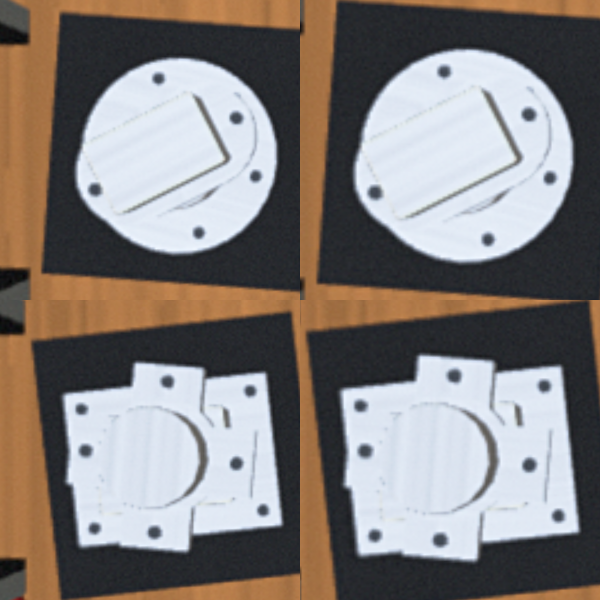

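Top row: oblong boss on the round cover, yaw -26.9°. Bottom row: cross on the rect cover, bolt pairs at (455,376)/(440,540) giving yaw ≈5.1°. Next I'll place the oblong, then the cross, checking each.

Run:
```python
from h import *
r=np.radians
g=pick((.4637,-.1419),r(-26.9),.032,.042)
place(g,(.6421,.2157),r(8.4),.032)
movep((.56,.26,.22),down(r(8.4)));sleep(.15);im,d,cp=shot()
print(top(d,cp,(.642,.2157),.036),gasket(im,cp,(.4926,.4168)),sense()["time_s"])
a=warp(im,cp,(.642,.2157),.012,.06,.0003)
g=pick((.4529,.1449),r(5.1),.042,.042)
place(g,(.5196,-.4204),r(-5.2),.042)
movep((.48,-.42,.22),down(r(-5.2)));sleep(.15);im,d,cp=shot()
print(top(d,cp,(.52,-.42),.036),sense()["time_s"])
b=warp(im,cp,(.52,-.4204),.012,.06,.0003)
cv2.imwrite("pics/w7.png",np.hstack([a,b])[:,:,::-1])
```

```text
pick hit True z-fl 0.0147 pos [ 0.4636 -0.142   0.0595] gap 0.04421294061744333 off [0. 0.] dt 3.583400000000001
place hit True under z 0.0041 err [0.0004 0.0002] dt 4.8583
(array([ 0.6416,  0.2157,  0.0496,  0.0318, 10.0703,  0.0352]), array([0.6422, 0.2161], dtype=float32)) [array([  0.4926,   0.4172,   0.0926,   0.0918, -38.991 ]), array([  0.4928,   0.4165,   0.1086,   0.1085, -11.3099])] 25.2583
pick hit True z-fl 0.0208 pos [0.4528 0.1449 0.0655] gap 0.04053265527051239 off [0.0001 0.    ] dt 3.191700000000001
place hit True under z 0.0041 err [ 0.0004 -0.0003] dt 4.983300000000003
(array([ 5.19300e-01, -4.20900e-01,  4.09000e-02,  4.06000e-02,
       -4.00356e+01,  3.52000e-02]), array([ 0.5196, -0.4209], dtype=float32)) 34.25
```

View pics/w7.png

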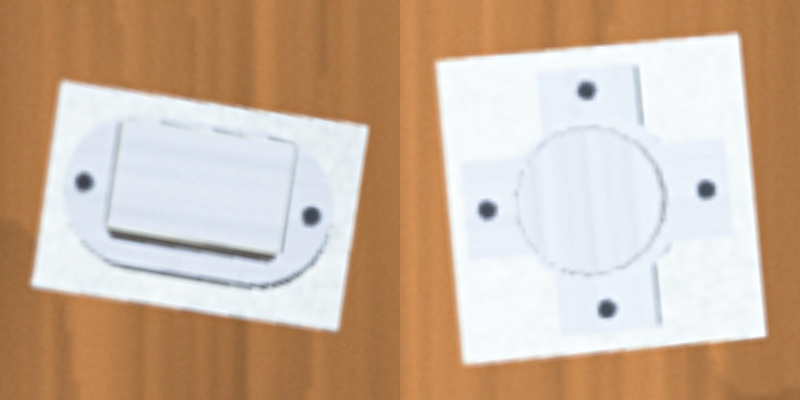

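Left: oblong bolts at (84,182) and (311,216), yaw 8.5°, about 1 mm off centre at most. Right: cross bolts average (597,200), yaw -5.3°, centred on the card. Next come the round and rect covers.

Run:
```python
from h import *
r=np.radians
movep((.46,-.14,.20),down(0));sleep(.15);im,d,cp=shot();o,m=top(d,cp,(.463,-.142),.034,r=.045);print(o,m)
for y in(0,10,20):
    q=inverse_kinematics((.4925,.4173,.06),down(r(y)));print(y,None if q is None else np.round(q,2))
c=o[:2].astype(float)
g=pick(c,0,.050,.010,60)
yw=0 if inverse_kinematics((.4925,.4173,.03),down(0)) is not None else r(20)
place(g,(.4925,.4173),yw,.050)
movep((.45,.32,.22),down(yw));sleep(.15);im,d,cp=shot();np.savez("pics/w8.npz",im=im,d=d,R=cp[2],t=cp[3])
print(top(d,cp,(.4925,.4173),.036),top(d,cp,(.4925,.4173),.012,.003,.06),sense()["time_s"])
movep((.45,.142,.20),down(0));sleep(.15);im,d,cp=shot();np.savez("pics/w9.npz",im=im,d=d,R=cp[2],t=cp[3])
print(top(d,cp,(.453,.145),.034,.006,.06),top(d,cp,(.453,.145),.010,.004,.07))
f=np.load("pics/w8.npz")
cv2.imwrite("pics/w9.png",np.hstack([warp(f["im"],(cp[0],cp[1],f["R"],f["t"]),(.4925,.4173),.012,.06,.0003),warp(im,cp,(.453,.145),.010,.06,.0003)])[:,:,::-1])
```

```text
[ 0.4624 -0.1407  0.0494  0.0482  1.0374  0.0333] [ 0.4629 -0.141 ]
0 [-0.47  0.68 -0.43  1.74  0.37  0.8  -2.65]
10 [-0.32  0.74 -0.66  1.73  0.57  0.87 -2.62]
20 [-0.31  0.74 -0.67  1.73  0.58  0.87 -2.46]
pick hit True z-fl 0.019 pos [ 0.4623 -0.1406  0.0316] gap 0.048266742672872315 off [0.0001 0.    ] dt 2.9583000000000013
place hit True under z 0.0041 err [0.0004 0.0004] dt 5.158299999999997
(array([ 0.4924,  0.4168,  0.0488,  0.0485, -3.5778,  0.0352]), array([0.4927, 0.4167], dtype=float32)) (array([4.92500e-01, 4.17500e-01, 9.34000e-02, 9.28000e-02, 4.17719e+01,
       1.12000e-02]), array([0.4948, 0.4148], dtype=float32)) 44.5833
(array([ 0.4507,  0.1466,  0.0601,  0.0436, -6.1316,  0.0333]), array([0.4514, 0.1466], dtype=float32)) (array([ 0.4502,  0.1467,  0.0984,  0.074 , -6.1003,  0.0093]), array([0.4564, 0.1465], dtype=float32))
```

View pics/w9.png

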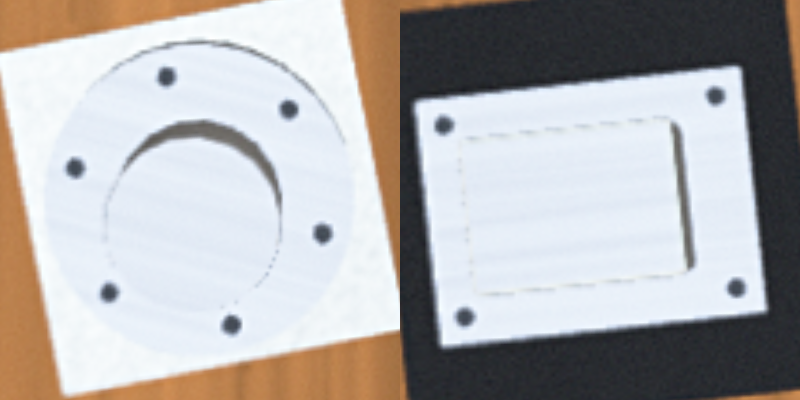

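Left: the round cover lies inside its card, centre (492.5,417.5) mm. Right: the rect flange on its mat, yaw -6.1°. Now I'll place the rect and do a final check of all of them.

```bash
cat >> h.py <<'E'
def card(im,cp,c,z=.002,half=.08,res=.00025):
    w=warp(im,cp,c,z,half,res); m=cv2.morphologyEx((w.min(2)>140).astype(np.uint8),cv2.MORPH_OPEN,np.ones((5,5)))
    n,l,st,ce=cv2.connectedComponentsWithStats(m); i=1+np.argmax(st[1:,4])
    (x,y),(a,b),ang=cv2.minAreaRect(np.argwhere(l==i)[:,::-1].astype(np.float32))
    if a<b:a,b,ang=b,a,ang+90
    return np.round([c[0]-half+x*res,c[1]-half+y*res,a*res,b*res,(ang+90)%180-90],4)
E
python3 - <<'E'
from h import *
r=np.radians
g=pick((.4505,.1466),r(-6.1),.044,.010,60)
place(g,(.6531,-.0246),r(-11.7),.044)
G=dict(rect=(.6531,-.0246,-11.7),oblong=(.6421,.2157,8.4),round=(.4925,.4173,10),cross=(.5196,-.4204,-5.2),square=(.625,-.2331,8.9))
out=[]
for k in("oblong","round","rect","square","cross"):
    x,y,a=G[k]; R=down(r(a)); p=np.array((x,y))-R[:2,0]*.055
    movep((*p,.21),R);sleep(.15);im,d,cp=shot();np.savez(f"pics/f_{k}.npz",im=im,d=d,R=cp[2],t=cp[3])
    print(k,card(im,cp,(x,y)),top(d,cp,(x,y),.012,.004,.07)[0],top(d,cp,(x,y),.036,.004,.05)[0])
    out.append(warp(im,cp,(x,y),.012,.06,.00045))
out.append(out[0]*0)
cv2.imwrite("pics/fin.png",np.vstack([np.hstack(out[:3]),np.hstack(out[3:])])[:,:,::-1])
print(sense()["time_s"])
E
```

```text
pick hit True z-fl 0.0204 pos [0.4504 0.1466 0.0331] gap 0.04274576235720431 off [0.0001 0.    ] dt 2.9000000000000057
place hit True under z 0.0041 err [0.0006 0.    ] dt 4.699999999999996
oblong [0.6421 0.2157 0.0971 0.0654 8.1556] [0.6414 0.215  0.0799 0.046  8.1213 0.0114] [0.6414 0.2152 0.0482 0.0315 8.8211 0.0352]
round [ 0.4917  0.4176  0.1094  0.1094 78.7775] [4.92300e-01 4.17500e-01 9.31000e-02 9.27000e-02 5.56225e+01 1.13000e-02] [ 4.92000e-01  4.17500e-01  4.90000e-02  4.71000e-02 -8.02664e+01
  3.53000e-02]
rect [  0.6532  -0.0243   0.1132   0.0893 -11.7858] [ 6.53000e-01 -2.50000e-02  9.75000e-02  7.44000e-02 -1.15613e+01
  1.14000e-02] [  0.6531  -0.0248   0.0583   0.0438 -11.5838   0.0353]
square [ 0.6251 -0.2334  0.0673  0.0673  8.7462] [ 6.24600e-01 -2.33600e-01  4.82000e-02  4.59000e-02 -8.08946e+01
  1.14000e-02] [ 6.25000e-01 -2.33400e-01  3.18000e-02  3.11000e-02 -8.09065e+01
  3.52000e-02]
cross [ 0.5192 -0.4207  0.0955  0.0953 84.8636] [ 5.31200e-01 -4.22100e-01  8.02000e-02  5.41000e-02  8.50775e+01
  1.13000e-02] [ 5.18700e-01 -4.20600e-01  4.05000e-02  3.97000e-02  8.50854e+01
  3.52000e-02]
59.5667
```

View pics/fin.png

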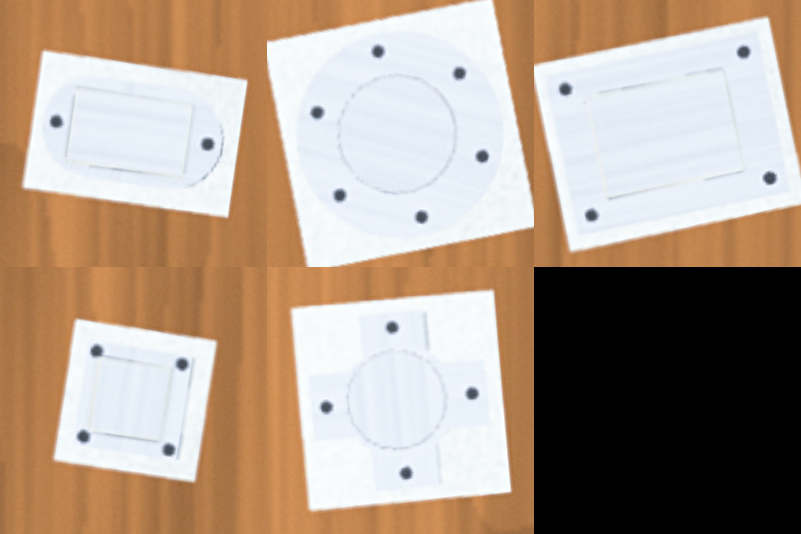

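All five covers sit within about 1 mm and 0.5° of their cards, every one with an even pale margin. I'll raise the arm, check the bystanders in the top view and hand in.

Run:
```python
from h import *
move_l((*sense()["position"][:2],.26))
movep((.3,-.55,.26),down(0)); sleep(.3)
im,d=camera("top"); f=np.load("pics/top0.npz")["im"]
for n,(u,v,a,b) in dict(jar=(298,192,324,218),driver=(165,224,240,250),spanner=(392,230,458,248),yel=(302,242,328,268),pur=(352,249,376,273),tq=(402,201,426,223)).items():
    e=np.abs(im[v:b,u:a].astype(int)-f[v:b,u:a]).max(2); print(n,(e>50).sum())
print(sense()["time_s"]); print(finish_job())
```

```text
jar 0
driver 0
spanner 0
yel 0
pur 0
tq 0
61.2667
the job is handed in; nothing more can be done
None
```

All five covers lie right way up on their own gaskets, centred to about 1 mm and turned to within about 0.5°; the jar, screwdriver, spanner and look-alikes were not moved, and I handed the job in at 61 s.

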